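# Refit the slatted panel of the jar stand

### The job

Lift the cherry jar out of the green jar stand and put it aside, then refit the slatted panel: hook its steel edge under the stand's lip and swing the other edge down until the panel lies flat and fully home on the ledges. Then stand the cherry jar upright on the panel and let go. Do not tip the jar over, and leave the dark jar, the amber jar, the tin and the wooden carton where they stand.

Things in the scene. Friction and masses are not known exactly. Their poses are not given: they have to be found in the camera images.
- stand: Fixed green steel jar stand, open on top, 218 (x) by 172 (y) by 73 mm, on a base board 230 x 178 x 10 mm. Origin: centre of its underside, on the table; z up; +x is its rear, with the lip. Inside walls at x = -103, +103 and y = -80, +80 mm. Front rail (x -109 to -103) and side rails (|y| 80 to 86) rise to z = 60 mm, the rear wall (x 103 to 109) to 73 mm
- seat (a point): Middle of the stand at ledge height (0, 0, 50 mm in the stand's frame), axes as the stand. Front and rear ledges (|x| from 80 to 104 mm, tops at this height) carry the panel. Fully home, the panel's origin lies here with the same yaw, hook edge at +x under the lip, with 3 mm play each way in x, 5 mm in y. Open below, down to the base board's top 40 mm lower
- lip (a point): Middle of the free lower edge of the stand's rear lip: a 4 mm thick steel strip along y over the rear ledge, from x = 87 to the rear wall at 103 mm, underside at z = 69 mm (19 mm above the ledge), top at 73 mm. Axes as the stand
- panel: Loose wooden slatted panel 200 (x) x 150 (y) x 12 mm, in effect a solid plate, 0.33 to 0.5 kg; lies flat on the table at the start. Origin: centre of its underside; z up through its top face (z = 12 mm). Its +x edge is the hook edge, shod with a bright steel strip. A grip rib stands on top. Centre of mass within 8 mm of the middle in x
- hook_edge (a point): Middle of the lower corner of the panel's steel-shod hook edge (x = +100, y = 0, z = 0 mm in the panel's frame); axes as the panel
- rib_top (a point): Middle of the top of the panel's pale wooden grip rib (x = -15, y = 0, z = 57 mm in the panel's frame; axes as the panel). The rib is an upright slab 14 mm thick in x, 90 mm long in y, rising 45 mm from the panel's top face
- cherry_jar: Closed glass jar of dark red cherries with a green lid, round, 62 mm diameter all the way up (lid too), 115 mm tall, 0.3 to 0.5 kg. Origin: centre of its underside; z up. At the start it stands on the stand's base board, its top well above the stand
- amber_jar: Bystander: closed jar with amber contents and a white lid, 66 mm diameter, 95 mm tall, loose. Origin: centre of its underside
- tin: Bystander: tin can, 74 mm diameter, 108 mm tall, loose. Origin: centre of its underside
- carton: Bystander: small open plywood box 90 (x) x 60 (y) x 45 mm, loose, empty. Origin: centre of its underside
- dark_jar: Bystander: closed jar with blackish-purple contents and a black lid, 66 mm diameter, 105 mm tall, loose; stands close in front of the stand (40 to 60 mm from its front rail). Origin: centre of its underside
Not all that is in view belongs to the job. Leave any blue or purple look-alike of the panel alone.

How it is judged (in metres and radians):
On the way, in this order (a step that is already met when the one before it is completed fails the run):
1. the cherry jar is out of the stand and beside it ((x of cherry_jar in the frame of stand above 0.142 m or x of cherry_jar in the frame of stand below -0.142 m or y of cherry_jar in the frame of stand above 0.118 m or y of cherry_jar in the frame of stand below -0.118 m)), for 0.2 s.
2. the panel is home: steel edge under the lip, lying on both ledges (z of panel in the frame of stand between 0.046 and 0.054 m and x of hook_edge in the frame of stand between 0.093 and 0.107 m and y of panel in the frame of stand between -0.008 and 0.008 m and angle between panel's own z axis and vertical below 0.03 rad), for 0.2 s.
At the end, for the whole second after the job is handed in: The panel lies flat on both ledges (within 4 mm in height and 0.03 rad of level) inside the stand's rails, its steel hook edge under the rear lip; the cherry jar stands upright (within 0.08 rad) on the panel's top face; both are at rest and released (all of step 2 and z of cherry_jar in the frame of panel between 0.008 and 0.018 m and x of cherry_jar in the frame of panel between -0.085 and 0.085 m and y of cherry_jar in the frame of panel between -0.06 and 0.06 m and angle between cherry_jar's own z axis and vertical below 0.08 rad and linear speed of each of cherry_jar, panel below 0.02 m/s); the robot touches nothing.
It fails at once if the cherry jar is tipped over (angle between cherry_jar's own z axis and vertical above 0.7 rad).
It fails at once if the dark jar, the amber jar, the tin or the carton is pushed more than 30 mm or tipped (distance of any of amber_jar, tin, carton, dark_jar from where it was at the start of the episode above 0.03 m or angle between any of amber_jar, tin, carton, dark_jar's own z axis and vertical above 0.5 rad).
It also fails if it takes over 64 s, if anything falls off the work surface, if the arm or the gripper's body presses on something with over 40 N, if the wrist force passes 120 N, or if a joint passes its speed limit or range.

### The arm

A 7-joint arm with a two-finger parallel gripper is mounted at the origin on the work surface. World frame = base frame: x ahead of the robot, y to its left, z up, the work surface at z = 0. Lengths are in m, angles in degrees, forces in N, time in s.
With the tool pointing down it reaches from about 0.425 to 0.875 m from the base axis. Payload 4.7 kg.
Tool frame: the origin (TCP) lies at the very end of the fingers, on their centre line; the grasp point (between the pads) lies 19 mm behind it; z points along the fingers, y is the line along which they close (so a half turn about z gives the same grasp; the last joint's range is limited). The gripper opens to 87 mm and grips with 3 to 60 N. Pads are 19 mm wide; open, the fingers measure 117 mm over their backs; the gripper's body (75 mm by 190 mm) begins 51 mm behind the grasp point.
Start: joints at [0.808, 18.392, -4.016, 83.108, 1.295, 78.541, -3.26], TCP at [0.65, -0, 0.223] pointing down, gripper open.
Joint ranges: [-163.93, 163.93], [-17.29, 119.83], [-79.2, 71.16], [3.27, 140.29], [-89.18, 269.18], [5.43, 117.66], [-154.24, 154.24]. Speed limits (degrees/s): [147.25, 147.25, 180, 180, 180, 180, 180].

### API

Orientations are given as [roll, pitch, yaw] about the fixed x, y, z axes, in that order (R = Rz(yaw) Ry(pitch) Rx(roll)).
In Python, from cell import telemetry, cams, env gives the robot as it stands.
- The arm moves only by the tool arm_command, never from a script. Its argument "series" is text: rows parted by semicolons, each of 5 numbers parted by spaces: the shift along the tool's x, y, z in mm, then the turn about the tool's z in rad, then the closure in counts, from 0 (fully open) to 255 (shut). A call has 1 to 20 rows; each row shifts and turns the commanded pose from where the row before left it, along the tool's axes as they then stand; what a row does not reach is not made up. A row lasts 1/12 s, in which the tool goes at most 41.7 mm and 7.16 degrees, less where a joint would pass 70% of its speed; a pose out of reach is approached as far as the arm can. A call is refused whole if a number of a shift passes 41.7 or a number of a turn 0.125, either way. A call with a gripper value outside its range is refused whole. The fingers move at their own pace and stop on an object; "squeeze" is the grip in N (left out, the last holds). Time passes only in rows, so rows that do not move let the fingers close. It gives the time, the measured TCP pose, the force, the opening and the grip force at its end, in the units of the state.
- telemetry.get_obs(): the state, without advancing time (a new reading comes with each control period).
- cams.read_camera(name): name is "scene" or "side" or "wrist"; returns the picture (420x560x3 uint8, blue, green, red); there is no depth.
- cams.calibration(name): a dict with "K" (3x3 intrinsics, pixels), "dist" ([k1, k2, p1, p2, k3] as OpenCV has them; the pictures are not rectified), "origin" and "rotation" of the camera in the world; the wrist camera has in their place "hand_eye" (4x4, takes a point from camera to tool coordinates, whose origin is the TCP and whose axes are the flange's). Camera axes: x right, y down, z forward; pixel columns grow to the right and rows downward; lengths in m; the calibration is good to about 2 mm. A picture is of the moment at which its call begins: read the wrist's pose just before it. calibration takes no time and is no camera call.
- env.sign_off(): hands the job in; it is judged then, once.
The state is a dict: "time_s": time; "qpos": joint angles; "joint_velocities": joint speeds; "effort": joint torques, N m; "tool_pos": TCP position; "tool_rot": TCP orientation; "force": force on the tool from outside, world axes, zero at the start; "wrist_torque": the same for the moment, N m; "grip_width": finger opening in m; "grasp_force": force on a finger pad.
Only numpy, scipy, OpenCV 4.12 (cv2) and the standard library are available. Lean on these libraries where they do the work, as an engineer would, in place of code of your own. Each camera call takes 0.05 s, during which the arm holds its last target. There are 200 camera calls.

## Working session

There is one attempt and no reset: what is moved stays moved. The work goes in short steps, Python scripts to look and compute and a tool call to move; the robot and the scene stay as the last step left them, time stands still between calls to the robot, and variables do not carry over. Pictures are saved under pics/ and viewed, at most 10 in all, crops included, and the job is handed in when it is done.

Besides the shell and the picture viewer there is one more tool, called after "Emit:" as a command line: name --argument value ..., lists and objects as JSON in quotes. arm_command: Moves the arm, as the interface text tells. Its arguments: {"type":"object","properties":{"series":{"type":"string"},"squeeze":{"type":"number"}},"required":["series"]}

```bash
mkdir -p pics; ls
python3 - <<'E'
from cell import telemetry, cams, env
import cv2,numpy as np
print(telemetry.get_obs())
for n in ("scene","side","wrist"):
    im=cams.read_camera(n); cv2.imwrite(f"pics/{n}0.png",im); c=cams.calibration(n); print(n,c)
E
```

```text
pics
{'time_s': 0.0, 'qpos': array([ 0.8086841 , 18.4387574 , -4.0164752 , 83.17600632,  1.29385993,
       78.53795612, -3.25892781]), 'joint_velocities': array([-0.05625892, -0.10956571,  0.04488358, -0.00587116, -0.02550749,
       -0.11297255, -0.13191998]), 'effort': array([-2.58547143e-04, -4.91284704e+01, -4.03903294e-01, -3.12526345e+01,
       -6.40594075e-02,  4.37659642e-02,  1.61017233e-04]), 'tool_pos': array([ 6.49453996e-01, -4.21328173e-05,  2.21455356e-01]), 'tool_rot': array([-1.79892462e+02,  4.24878797e-03,  9.00028341e+01]), 'force': array([-0.37064795, -0.18080226,  0.17506281]), 'wrist_torque': array([-0.03921041,  0.04338296, -0.01509841]), 'grasp_force': 0.0, 'grip_width': 0.08694695288472304}
scene {'K': array([[392.33532023,   0.        , 283.5754312 ],
       [  0.        , 392.33532023, 203.86224215],
       [  0.        ,   0.        ,   1.        ]]), 'dist': array([-0.10288491,  0.        ,  0.        ,  0.        ,  0.        ]), 'origin': array([ 1.34459678, -0.15399522,  0.78370068]), 'rotation': array([-128.44832126,   -0.8494282 ,   83.25034165])}
[... 275 characters left out ...]
49, -0.79075833,  0.84331196]), 'rotation': array([-134.75245901,   -0.5504024 ,   -3.22426423])}
wrist {'K': array([[316.40336076,   0.        , 276.45137574],
       [  0.        , 316.40336076, 208.60616978],
       [  0.        ,   0.        ,   1.        ]]), 'dist': array([-0.02467486,  0.        ,  0.        ,  0.        ,  0.        ]), 'hand_eye': array([[ 6.27933198e-04, -9.57214692e-01, -2.89378020e-01,
         8.01450008e-02],
       [ 9.99999354e-01,  8.75097602e-04, -7.24738835e-04,
         2.18680931e-04],
       [ 9.46964672e-04, -2.89377379e-01,  9.57214624e-01,
        -1.61394509e-01],
       [ 0.00000000e+00,  0.00000000e+00,  0.00000000e+00,
         1.00000000e+00]])}
```

View pics/scene0.png

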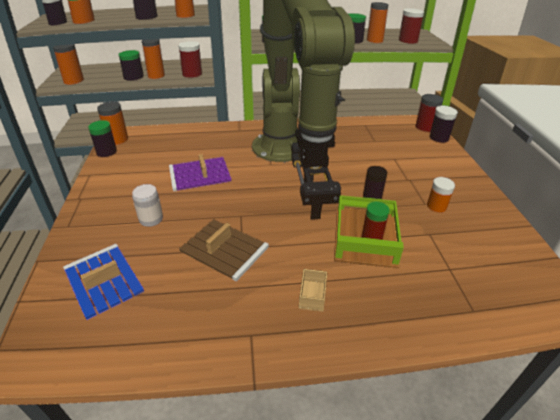

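View pics/side0.png

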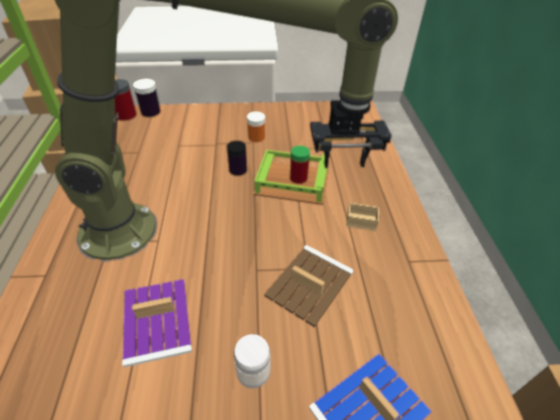

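```bash
cat > h.py <<'E'
import numpy as np, cv2
from scipy.spatial.transform import Rotation as R
from cell import telemetry, cams
def cam(n, obs=None):
    c=cams.calibration(n)
    if n!="wrist": return c["K"],c["dist"],R.from_euler('xyz',c["rotation"],degrees=True).as_matrix(),np.array(c["origin"])
    obs=obs or telemetry.get_obs(); T=np.eye(4)
    T[:3,:3]=R.from_euler('xyz',obs["tool_rot"],degrees=True).as_matrix(); T[:3,3]=obs["tool_pos"]; T=T@c["hand_eye"]
    return c["K"],c["dist"],T[:3,:3],T[:3,3]
def proj(c,P):
    K,d,Rm,o=c; P=np.atleast_2d(P).astype(float)
    return cv2.projectPoints((P-o)@Rm,np.zeros(3),np.zeros(3),K,d)[0].reshape(-1,2)
def onz(c,uv,z):
    K,d,Rm,o=c; n=cv2.undistortPoints(np.array(uv,float).reshape(-1,1,2),K,d).reshape(-1,2)
    r=np.c_[n,np.ones(len(n))]@Rm.T; s=(z-o[2])/r[:,2]; return o+r*s[:,None]
E
python3 - <<'E'
from h import *
s=cv2.imread("pics/scene0.png"); d=cv2.imread("pics/side0.png")
def cr(im,x,y,w,h): return cv2.resize(im[y:y+h,x:x+w],None,fx=4,fy=4,interpolation=cv2.INTER_CUBIC)
M=np.zeros((600,800,3),np.uint8)
for im,x,y,w,h,X,Y in ((s,328,194,80,75,0,0),(d,248,136,100,75,400,0),(s,175,212,100,75,0,300),(d,260,242,100,75,400,300)):
    c=cr(im,x,y,w,h); M[Y:Y+300,X:X+4*w]=c
cv2.imwrite("pics/m0.png",M)
cs,cd=cam("scene"),cam("side")
print("panel s",onz(cs,[(225,248)],.012),"stand",onz(cs,[(368,220)],.06),"d",onz(cd,[(292,168)],.06))
print("cherry",onz(cs,[(377,209)],.115+.01),onz(cd,[(300,152)],.125))
print("dark",onz(cs,[(375,171)],.105),onz(cd,[(237,145)],.105))
print("amber",onz(cs,[(443,183)],.095),onz(cd,[(257,118)],.095))
print("carton",onz(cs,[(313,275)],.045),onz(cd,[(364,210)],.045))
print("tin",onz(cs,[(146,192)],.108),onz(cd,[(252,346)],.108))
E
```

```text
panel s [[ 0.55988258 -0.21307225  0.012     ]] stand [[0.53778181 0.19445176 0.06      ]] d [[0.53706504 0.19969342 0.06      ]]
cherry [[0.56867254 0.20050234 0.125     ]] [[0.55967119 0.19773643 0.125     ]]
dark [[0.35986139 0.26295165 0.105     ]] [[0.35812831 0.27348193 0.105     ]]
amber [[0.4296141  0.46522939 0.095     ]] [[0.42869296 0.457286   0.095     ]]
carton [[0.71046417 0.0054848  0.045     ]] [[0.7369577  0.00811316 0.045     ]]
tin [[ 0.40629318 -0.43381321  0.108     ]] [[ 0.3978947  -0.43276381  0.108     ]]
```

View pics/m0.png

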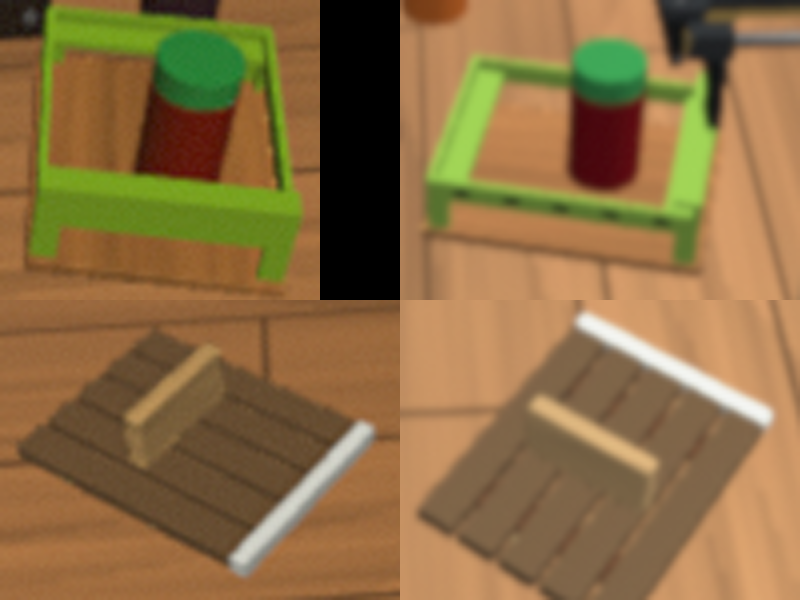

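View pics/wrist0.png

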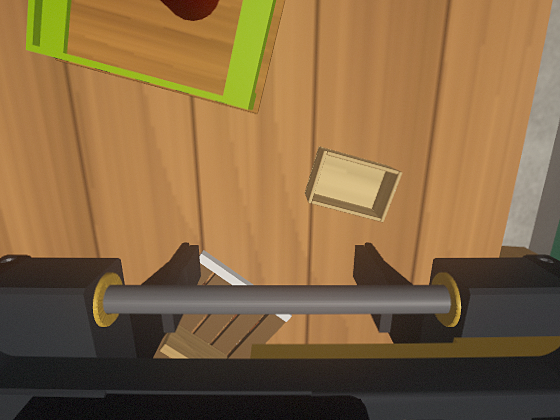

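The scene shows the stand around world (0.54, 0.20), yaw about -15°, its lip facing +x. The cherry jar is near (0.564, 0.199) and the panel near (0.56, -0.21). The wrist view shows the stand's near corner at pixel (257,112). I'll move to where the wrist camera sees the whole stand.

Emit:
arm_command --series "18 -22 -12 0 0;18 -22 -12 0 0;18 -22 -12 0 0;18 -22 -12 0 0;18 -22 -12 0 0;0 0 0 0 0;0 0 0 0 0;0 0 0 0 0"

```text
time_s: 0.82
tool_pos: [0.5402, 0.0893, 0.2823]
tool_rot: [180.0, 0.0, 90.0]
force: [-0.2, -0.8, -0.4]
grip_width: 0.087
grasp_force: 0.0
```

Run:
```python
from h import *
o=telemetry.get_obs(); im=cams.read_camera("wrist"); np.save("o1.npy",np.r_[o["tool_pos"],o["tool_rot"]])
cv2.imwrite("pics/w1raw.png",im); print(o["tool_pos"],o["tool_rot"])
cv2.imwrite("pics/w1.png",cv2.resize(im[:300],None,fx=1.42,fy=1.42,interpolation=cv2.INTER_CUBIC))
```

```text
[0.54020047 0.08926296 0.28232155] [1.79986940e+02 4.44797367e-02 8.99748660e+01]
```

View pics/w1.png

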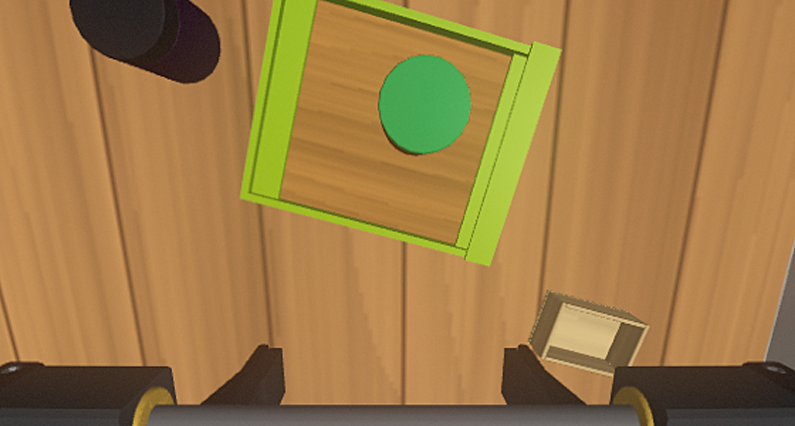

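The lip strip's corners are at (490,266), (561,48), (534,41) and (466,260). The front-near rail corner is at (241,198), the lid centre at (425,104), and the dark jar is at upper left.

```bash
cat > fit.py <<'E'
from h import *
from scipy.optimize import least_squares
def fit(c,mod,px,x0):
    mod=np.array(mod,float)/1000; px=np.array(px,float)
    def W(p): 
        q=mod.copy(); cc,s=np.cos(p[2]),np.sin(p[2]); q[:,:2]=mod[:,:2]@np.array([[cc,s],[-s,cc]])+p[:2]; return q
    r=least_squares(lambda p:(proj(c,W(p))-px).ravel(),x0)
    return r.x,r.fun.reshape(-1,2)
E
python3 - <<'E'
from fit import *
o=np.load("o1.npy"); c=cam("wrist",{"tool_pos":o[:3],"tool_rot":o[3:]})
f=lambda a:(np.array(a,float)+.5)/1.42-.5
p,r=fit(c,[(109,-86,73),(109,86,73),(87,86,73),(87,-86,73),(-109,-86,60)],f([(490,266),(561,48),(534,41),(466,260),(241,198)]),[.54,.2,-.26])
print("stand",p[:2],np.degrees(p[2]),r.round(1).tolist())
j=onz(c,f([(425,104)]),.125)[0]; print("jar",j, "expected lid radius px", 31e-3*316/(c[3][2]-.125)*1.42)
a=p[2]; Rm=np.array([[np.cos(a),np.sin(a)],[-np.sin(a),np.cos(a)]]); print("jar in stand",Rm@(j[:2]-p[:2]))
for n,w in (("dark",(.359,.268)),("amber",(.429,.461)),("carton",(.725,.007))): print(n,Rm@(np.array(w)-p[:2]))
print("dark w",onz(c,f([(117,10)]),.105))
w=lambda x,y:p[:2]+Rm.T@np.array([x,y]); print("spot -y",w(.03,-.165),"+y",w(0,.17),"+y2", w(.05,.18))
E
```

```text
stand [0.53899536 0.19466467] -14.648736406472647 [[0.3, 0.2], [0.6, 0.4], [0.1, -0.7], [-0.3, -0.2], [-0.7, 0.5]]
jar [0.56140794 0.20537955 0.125     ] expected lid radius px 43.653365633291116
jar in stand [0.01897433 0.01603456]
dark [-0.19269045  0.02543206]
amber [-0.17377408  0.22986095]
carton [ 0.22741742 -0.13452536]
dark w [[0.35493407 0.26781759 0.105     ]]
spot -y [0.52629295 0.02744132] +y [0.58198707 0.35913872] +y2 [0.63289072 0.35616904]
```

Emit:
arm_command --series "29 5.3 10 0 0;29 5.3 10 0 0;29 5.3 10 0 0;29 5.3 10 0 0;0 0 10 0 0;0 0 20 0 0;0 0 25 0 0;0 0 25 0 0;0 0 25 0 0;0 0 25 0 0;0 0 20 0 0;0 0 12 0 0;0 0 5 0 0;0 0 0 0 0;0 0 0 0 0"

```text
time_s: 2.12
tool_pos: [0.562, 0.2058, 0.0761]
tool_rot: [180.0, -0.0, 90.0]
force: [0.2, 1.0, 0.1]
grip_width: 0.087
grasp_force: 0.0
```

Emit:
arm_command --series "0 0 0 0 255;0 0 0 0 255;0 0 0 0 255;0 0 0 0 255;0 0 0 0 255;0 0 0 0 255;0 0 0 0 255;0 0 0 0 255" --squeeze 25

```text
time_s: 2.78
tool_pos: [0.5614, 0.2061, 0.0761]
tool_rot: [180.0, -0.0, 90.0]
force: [-0.7, -0.6, 4.1]
grip_width: 0.0618
grasp_force: 25.0
```

Emit:
arm_command --series "0 0 -5 0 255;0 0 -12 0 255;0 0 -20 0 255;0 0 -20 0 255;0 0 -20 0 255;0 0 -13 0 255;6 1 0 0 255;14 4 0 0 255;22 6 0 0 255;24 6 0 0 255;24 6 0 0 255;24 6 0 0 255;20 5 0 0 255;14 4 0 0 255;6 1 0 0 255;0 0 0 0 255;0 0 0 0 255"

```text
time_s: 4.2
tool_pos: [0.5994, 0.3598, 0.1639]
tool_rot: [-179.9, 0.1, 90.0]
force: [0.1, -0.6, -3.4]
grip_width: 0.0613
grasp_force: 25.0
```

Emit:
arm_command --series "0 0 8 0 255;0 0 18 0 255;0 0 20 0 255;0 0 20 0 255;0 0 14 0 255;0 0 8 0 255;0 0 4 0 255;0 0 2 0 255;0 0 2 0 255;0 0 0 0 255;0 0 0 0 255"

```text
time_s: 5.12
tool_pos: [0.6008, 0.3604, 0.0706]
tool_rot: [179.9, -0.0, 90.0]
force: [-0.2, -0.5, -3.2]
grip_width: 0.062
grasp_force: 25.0
```

Emit:
arm_command --series "0 0 2 0 255;0 0 1 0 255;0 0 1 0 255;0 0 0 0 255;0 0 0 0 255"

```text
time_s: 5.53
tool_pos: [0.6004, 0.3601, 0.0662]
tool_rot: [180.0, -0.0, 90.0]
force: [-1.1, -0.4, 0.1]
grip_width: 0.0617
grasp_force: 25.0
```

Emit:
arm_command --series "0 0 0 0 0;0 0 0 0 0;0 0 0 0 0;0 0 0 0 0;0 0 -15 0 0;0 0 -30 0 0;0 0 -35 0 0;0 0 -35 0 0;0 0 -35 0 0;0 0 -20 0 0;0 0 0 0 0"

```text
time_s: 6.45
tool_pos: [0.6025, 0.3618, 0.2428]
tool_rot: [179.5, -0.3, 90.0]
force: [0.1, 0.1, 0.3]
grip_width: 0.087
grasp_force: 0.0
```

Run:
```python
from fit import *
g=lambda a,x,y:[(x+u/4,y+(v-300)/4) for u,v in a]
# hook edge +x; seen with z up: y+ side
for n,px,m in (("scene",g([(373,430),(238,573),(22,450),(155,330)],175,212),[(100,75,12),(100,-75,12),(-100,-75,12),(-100,75,12)]),
 ("side",g([(180+400,318),(770,420),(418,515)],160,242),[(100,75,12),(100,-75,12),(-100,75,12)])):
    p,r=fit(cam(n),m,px,[.56,-.21,.8]); print(n,p[:2],np.degrees(p[2]),r.round(1).tolist())
```

```text
scene [ 0.55626401 -0.21636994] 50.50654391067648 [[0.5, 1.0], [1.0, -0.4], [-1.8, -0.7], [0.2, -0.1]]
side [ 0.54778493 -0.22239087] 51.87429160303533 [[0.3, 0.0], [0.5, -0.6], [-0.8, 0.4]]
```

Emit:
arm_command --series "-12 1.5 -2 0 0;-24 1.5 -2 0 0;-36 1.5 -2 0 0;-36 1.5 -2 0 0;-36 1.5 -2 0 0;-36 1.5 -2 0 0;-36 1.5 -2 0 0;-36 1.5 -2 0 0;-36 1.5 -2 0 0;-36 1.5 -2 0 0;-36 1.5 -2 0 0;-36 1.5 -2 0 0;-36 1.5 -2 0 0;-36 1.5 -2 0 0;-36 1.5 -2 0 0;-36 1.5 -2 0 0;-36 1.5 -2 0 0;-36 1.5 -2 0 0;-24 1.5 -2 0 0;-7 0 0 0 0"

```text
time_s: 8.12
tool_pos: [0.6256, -0.2907, 0.2715]
tool_rot: [-179.8, 0.2, 89.5]
force: [-0.1, -0.2, 0.8]
grip_width: 0.0871
grasp_force: 0.0
```

Emit:
arm_command --series "0 0 0 -0.11 0;0 0 0 -0.11 0;0 0 0 -0.11 0;0 0 0 -0.11 0;0 0 0 -0.11 0;0 0 0 -0.11 0;0 0 0 -0.11 0;0 0 0 -0.12 0;0 0 0 0 0;0 0 0 0 0;0 0 0 0 0"

```text
time_s: 9.03
tool_pos: [0.6282, -0.2828, 0.2728]
tool_rot: [-180.0, -0.1, 140.8]
force: [-0.1, 0.2, -0.2]
grip_width: 0.0868
grasp_force: 0.0
```

Run:
```python
from h import *
o=telemetry.get_obs(); im=cams.read_camera("wrist"); np.save("o2.npy",np.r_[o["tool_pos"],o["tool_rot"]])
cv2.imwrite("pics/w2raw.png",im); print(o["tool_pos"],o["tool_rot"],o["qpos"].round(0))
cv2.imwrite("pics/w2.png",cv2.resize(im[:300],None,fx=1.42,fy=1.42,interpolation=cv2.INTER_CUBIC))
```

```text
[ 0.62824679 -0.28277908  0.27279922] [-1.79985270e+02 -7.47216928e-02  1.40835583e+02] [25. 22. -4. 72.  2. 86. 72.]
```

View pics/w2.png

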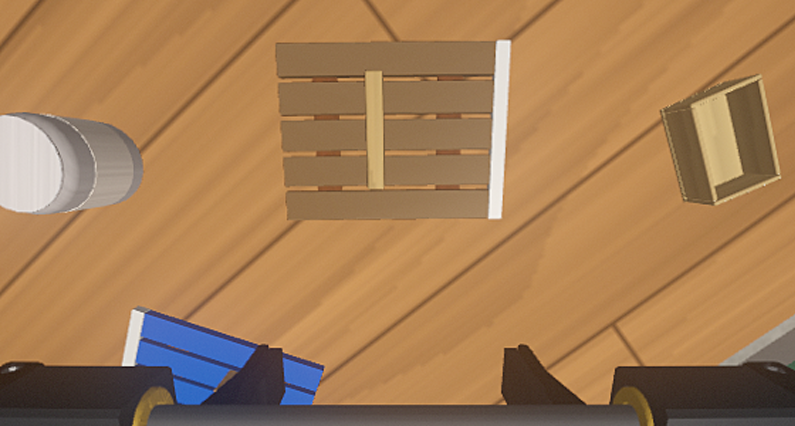

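The panel's hook edge runs from (511,40) to (502,219), and the back corners are at (277,43) and (288,219). The rib top spans (365,71) to (384,187). The panel is almost aligned with the tool.

Run:
```python
from fit import *
o=np.load("o2.npy"); c=cam("wrist",{"tool_pos":o[:3],"tool_rot":o[3:]})
f=lambda a:(np.array(a,float)+.5)/1.42-.5
m=[(100,75,12),(100,-75,12),(-100,-75,12),(-100,75,12),(-22,45,57),(-8,45,57),(-8,-45,57),(-22,-45,57)]
px=f([(511,40),(502,219),(288,219),(277,43),(365,71),(383,70),(384,187),(369,189)])
p,r=fit(c,m,px,[.55,-.22,.9]); print(p[:2],np.degrees(p[2]),r.round(1).tolist())
a=p[2]; rib=p[:2]-.015*np.array([np.cos(a),np.sin(a)]); print("rib",rib)
y=np.radians(o[5]); d=rib-o[:2]; print("tool shift",d@[np.cos(y),np.sin(y)],d@[np.sin(y),-np.cos(y)],"turn needed",-(np.degrees(p[2])+90-o[5]))
```

```text
[ 0.54927362 -0.21652251] 51.32200624278161 [[0.7, 0.2], [-0.1, -0.3], [-0.0, 0.9], [-1.1, -0.4], [0.2, -1.2], [0.4, -0.6], [0.7, 1.6], [-0.8, 0.3]]
rib [ 0.53989948 -0.22823256]
tool shift 0.10294765808956001 -0.013503634392415321 turn needed -0.4864235846928011
```

Emit:
arm_command --series "15 -2.5 10 -0.0085 0;25 -3 20 0 0;25 -3 25 0 0;25 -3 25 0 0;13 -2 20 0 0;0 0 10 0 0;0 0 20 0 0;0 0 30 0 0;0 0 30 0 0;0 0 25 0 0;0 0 20 0 0;0 0 12 0 0;0 0 5 0 0;0 0 3 0 0;0 0 0 0 0;0 0 0 0 0"

```text
time_s: 10.42
tool_pos: [0.541, -0.2298, 0.0199]
tool_rot: [180.0, 0.1, 141.5]
force: [0.2, 0.5, 0.1]
grip_width: 0.0867
grasp_force: 0.0
```

Emit:
arm_command --series "0 0 0 0 255;0 0 0 0 255;0 0 0 0 255;0 0 0 0 255;0 0 0 0 255;0 0 0 0 255;0 0 0 0 255;0 0 0 0 255;0 0 0 0 255;0 0 0 0 255;0 0 0 0 255" --squeeze 40

```text
time_s: 11.33
tool_pos: [0.5398, -0.2293, 0.0185]
tool_rot: [-180.0, -0.0, 141.5]
force: [0.2, -0.1, 1.0]
grip_width: 0.0219
grasp_force: 0.0
```

Still closing (22 mm); I'll wait a little longer.

Emit:
arm_command --series "0 0 0 0 255;0 0 0 0 255;0 0 0 0 255;0 0 0 0 255;0 0 0 0 255"

```text
time_s: 11.75
tool_pos: [0.5398, -0.2294, 0.0186]
tool_rot: [-180.0, 0.0, 141.5]
force: [-0.7, -0.4, 0.3]
grip_width: 0.0137
grasp_force: 40.0
```

Emit:
arm_command --series "0 0 -4 0 255;0 0 -10 0 255;0 0 -18 0 255;0 0 -20 0 255;0 0 -24 0 255;0 0 -24 0 255;0 0 -20 0 255;0 0 -14 0 255;0 0 -6 0 255;0 0 0 0 255"

```text
time_s: 12.58
tool_pos: [0.5405, -0.2296, 0.1604]
tool_rot: [180.0, 0.2, 141.5]
force: [-0.5, -1.1, -5.0]
grip_width: 0.0135
grasp_force: 40.0
```

Emit:
arm_command --series "0 0 0 0.04 255;0 0 0 0.08 255;0 0 0 0.1 255;0 0 0 0.1 255;0 0 0 0.1 255;0 0 0 0.1 255;0 0 0 0.1 255;0 0 0 0.1 255;0 0 0 0.1 255;0 0 0 0.1 255;0 0 0 0.1 255;0 0 0 0.08 255;0 0 0 0.04 255;0 0 0 0.015 255;0 0 0 0 255;0 0 0 0 255;0 0 0 0 255"

```text
time_s: 14.0
tool_pos: [0.5395, -0.2292, 0.158]
tool_rot: [-180.0, -0.0, 75.4]
force: [-0.0, -0.2, -4.7]
grip_width: 0.0133
grasp_force: 40.0
```

Run:
```python
from h import *
o=telemetry.get_obs(); print(o["tool_pos"],o["tool_rot"],o["force"],o["wrist_torque"])
S=np.array([.539,.19466]); a=np.radians(-14.649); ex=np.array([np.cos(a),np.sin(a)])
y=np.radians(o["tool_rot"][2]); tx=np.array([np.cos(y),np.sin(y)]); ty=np.array([np.sin(y),-np.cos(y)])
for px in (-.016,):
    t=S+(px-.015)*ex; d=t-o["tool_pos"][:2]; print(t,"shift",d@tx,d@ty)
```

```text
[ 0.53950078 -0.22920445  0.15803313] [-1.79950488e+02 -3.97369927e-03  7.53533049e+01] [-4.73474513e-04 -1.71161139e-01 -4.66768263e+00] [-0.01109929  0.08474838  0.03521301]
[0.50900771 0.2024998 ] shift 0.40996492406839763 -0.1386619939637581
```

Emit:
arm_command --series "6 -2 0 0 255;14 -5 0 0 255;24 -8 0 0 255;30 -10 0 0 255;32 -11 0 0 255;32 -11 0 0 255;32 -11 0 0 255;32 -11 0 0 255;32 -11 0 0 255;32 -11 0 0 255;32 -11 0 0 255;30 -10 0 0 255;28 -9 0 0 255;24 -8 0 0 255;16 -5.5 0 0 255;8 -3 0 0 255;4 -1.5 0 0 255;2 -0.7 0 0 255;0 0 0 0 255;0 0 0 0 255"

```text
time_s: 15.67
tool_pos: [0.509, 0.201, 0.1585]
tool_rot: [180.0, 0.1, 75.2]
force: [0.5, -0.6, -6.0]
grip_width: 0.0134
grasp_force: 40.0
```

Emit:
arm_command --series "0 0 6 0 255;0 0 12 0 255;0 0 16 0 255;0 0 16 0 255;0 0 8 0 255;0 0 4 0 255;0 0 0 0 255;0 0 0 0 255"

```text
time_s: 16.33
tool_pos: [0.5089, 0.2027, 0.0967]
tool_rot: [180.0, -0.0, 75.3]
force: [0.7, 0.7, -3.9]
grip_width: 0.0136
grasp_force: 40.0
```

Run:
```python
from h import *
o=telemetry.get_obs(); print(o["tool_pos"],o["tool_rot"]); np.save("o3.npy",np.r_[o["tool_pos"],o["tool_rot"]])
im=cams.read_camera("wrist"); s=cams.read_camera("scene"); d=cams.read_camera("side")
M=np.zeros((600,800,3),np.uint8)
M[:300,:]=cv2.resize(im[:210],(800,300),interpolation=cv2.INTER_CUBIC)
M[300:,:400]=cv2.resize(s[190:265,318:418],(400,300),interpolation=cv2.INTER_CUBIC)
M[300:,400:]=cv2.resize(d[130:205,238:338],(400,300),interpolation=cv2.INTER_CUBIC)
cv2.imwrite("pics/m3.png",M)
```

```text
[0.50894413 0.20267934 0.09672373] [ 1.79982880e+02 -1.25179064e-02  7.52925505e+01]
```

View pics/m3.png

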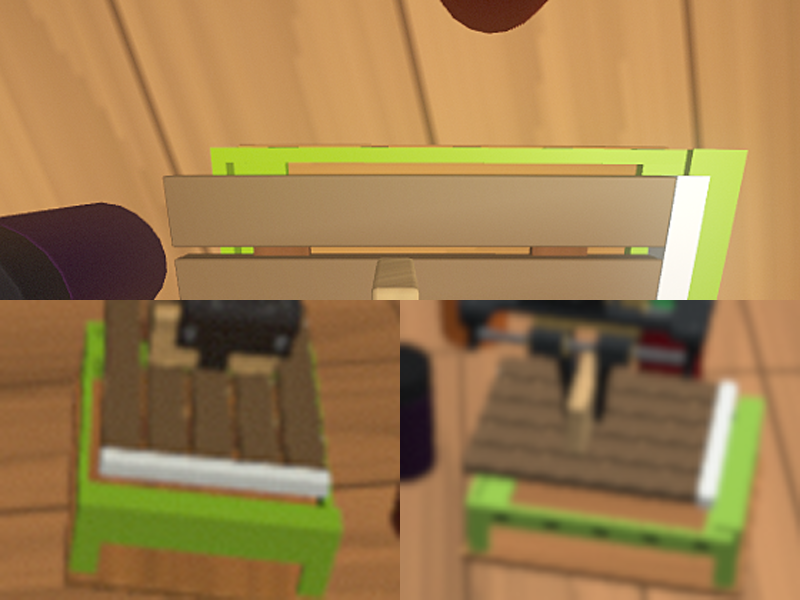

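The wrist view shows the panel's far edge from (165,177) to (710,177). The stand's far corners are at (211,148) and (747,150), with the lip's inner corner at (692,150).

Run:
```python
from fit import *
o=np.load("o3.npy"); c=cam("wrist",{"tool_pos":o[:3],"tool_rot":o[3:]})
f=lambda a:(np.array(a,float)+.5)/1.4286-.5
p0=[.539,.19466,np.radians(-14.65)]
s,r=fit(c,[(-109,86,60),(109,86,73),(87,86,73)],f([(211,148),(747,150),(692,150)]),p0); print("stand",s[:2],np.degrees(s[2]),r.round(1).tolist())
b=(o[2]-.0185)*1000
q,r2=fit(c,[(-100,75,b+12),(100,75,b+12)],f([(165,177),(710,177)]),p0); print("panel",q[:2],np.degrees(q[2]),r2.round(1).tolist())
for S in (s[:2],np.array([.539,.19466])):
    a=s[2]; print("panel in stand",np.array([[np.cos(a),np.sin(a)],[-np.sin(a),np.cos(a)]])@(q[:2]-S))
```

```text
stand [0.53822716 0.19453391] -14.828797391988706 [[-2.0, 0.2], [0.7, 0.4], [1.2, -0.1]]
panel [0.52415062 0.19886711] -14.612700854823906 [[-2.1, 0.3], [2.1, 0.4]]
panel in stand [-0.01471672  0.00058625]
panel in stand [-0.01543155  0.00026656]
```

Emit:
arm_command --series "0 -1 4 0 255;0 -0.5 6 0 255;0 0 4 0 255;0 0 1.5 0 255;0 0 0 0 255;0 0 0 0 255"

```text
time_s: 16.98
tool_pos: [0.5071, 0.203, 0.0808]
tool_rot: [-180.0, 0.0, 75.3]
force: [-0.4, -0.8, -5.0]
grip_width: 0.0138
grasp_force: 40.0
```

Emit:
arm_command --series "0 0 1 0 255;0 0 1 0 255;0 0 0 0 255;0 0 0 0 255"

```text
time_s: 17.32
tool_pos: [0.5072, 0.2031, 0.0791]
tool_rot: [180.0, -0.0, 75.3]
force: [0.7, 0.4, -6.0]
grip_width: 0.0134
grasp_force: 40.0
```

Emit:
arm_command --series "0 0 1 0 255;0 0 0.5 0 255;0 0 0 0 255;0 0 0 0 255"

```text
time_s: 17.65
tool_pos: [0.5075, 0.2031, 0.0782]
tool_rot: [180.0, -0.0, 75.3]
force: [0.2, -0.2, 1.2]
grip_width: 0.0136
grasp_force: 40.0
```

Emit:
arm_command --series "0 0 0 0 240;0 0 0 0 225;0 0 0 0 210;0 0 0 0 190;0 0 0 0 170;0 0 0 0 170;0 0 0 0 170;0 0 0 0 170"

```text
time_s: 18.32
tool_pos: [0.5073, 0.2032, 0.0777]
tool_rot: [180.0, -0.0, 75.3]
force: [0.3, 0.1, 0.8]
grip_width: 0.0283
grasp_force: 0.0
```

Run:
```python
from h import *
o=telemetry.get_obs(); print(o["tool_pos"],o["tool_rot"],o["force"]); np.save("o4.npy",np.r_[o["tool_pos"],o["tool_rot"]])
im=cams.read_camera("wrist"); s=cams.read_camera("scene"); d=cams.read_camera("side")
M=np.zeros((600,800,3),np.uint8)
M[:300,:]=cv2.resize(im[:210],(800,300),interpolation=cv2.INTER_CUBIC)
M[300:,:400]=cv2.resize(s[190:265,318:418],(400,300),interpolation=cv2.INTER_CUBIC)
M[300:,400:]=cv2.resize(d[130:205,238:338],(400,300),interpolation=cv2.INTER_CUBIC)
cv2.imwrite("pics/m4.png",M)
```

```text
[0.50733749 0.20323781 0.07765448] [ 1.79980148e+02 -1.33039058e-02  7.53143606e+01] [0.32890696 0.10546267 0.78272515]
```

View pics/m4.png

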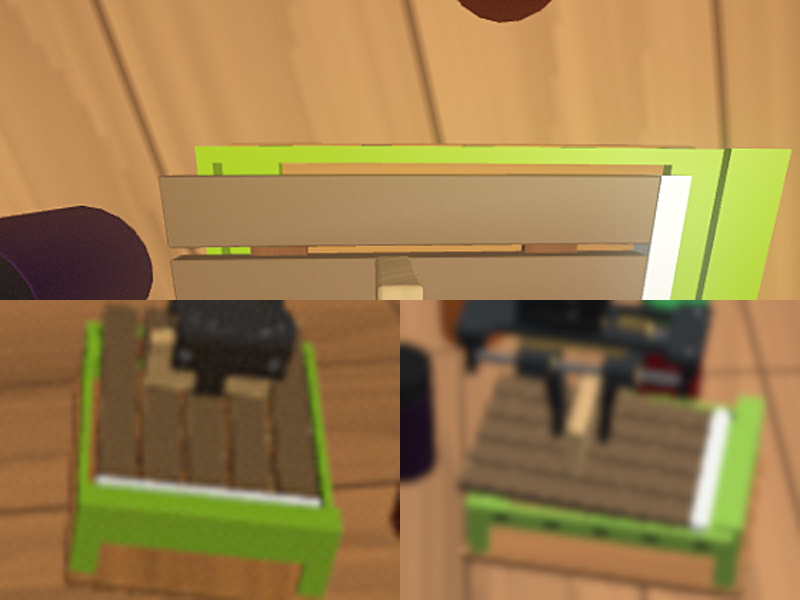

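The hook edge has dropped onto the rear ledge about 5 mm short of the lip at (692,177). The front still rests on the front rail and the rib is free between the fingers. I'll push the rib towards the lip with the partly closed fingers.

Emit:
arm_command --series "0 3 0 0 170;0 3 0 0 170;0 3 0 0 170;0 3 0 0 170;0 3 0 0 170;0 2 0 0 170;0 0 0 0 170;0 0 0 0 170"

```text
time_s: 19.13
tool_pos: [0.5241, 0.1985, 0.0774]
tool_rot: [180.0, -0.0, 75.3]
force: [-1.5, -0.3, -0.1]
grip_width: 0.0289
grasp_force: 0.3
```

Emit:
arm_command --series "0 2 0 0 170;0 2 0 0 170;0 1.5 0 0 170;0 0 0 0 170;0 0 0 0 170;0 0 0 0 170"

```text
time_s: 19.63
tool_pos: [0.5294, 0.1972, 0.0777]
tool_rot: [180.0, -0.0, 75.3]
force: [-0.4, 0.4, -0.0]
grip_width: 0.0288
grasp_force: 0.3
```

Emit:
arm_command --series "0 1.5 0 0 170;0 1 0 0 170;0 0.5 0 0 170;0 0 0 0 170;0 0 0 0 170;0 0 0 0 170"

```text
time_s: 20.13
tool_pos: [0.5317, 0.1968, 0.0776]
tool_rot: [-180.0, 0.0, 75.3]
force: [-2.8, 0.7, 0.2]
grip_width: 0.0291
grasp_force: 1.5
```

Run:
```python
from h import *
o=telemetry.get_obs(); print(o["tool_pos"],o["tool_rot"],o["force"]); np.save("o5.npy",np.r_[o["tool_pos"],o["tool_rot"]])
im=cams.read_camera("wrist"); s=cams.read_camera("scene"); d=cams.read_camera("side")
M=np.zeros((600,800,3),np.uint8)
M[:300,:]=cv2.resize(im[:210],(800,300),interpolation=cv2.INTER_CUBIC)
M[300:,:400]=cv2.resize(s[190:265,318:418],(400,300),interpolation=cv2.INTER_CUBIC)
M[300:,400:]=cv2.resize(d[130:205,238:338],(400,300),interpolation=cv2.INTER_CUBIC)
cv2.imwrite("pics/m5.png",M)
```

```text
[0.53168677 0.1967664  0.07759425] [-1.79986912e+02  1.57307819e-03  7.53167496e+01] [-2.7819167   0.67347037  0.21768751]
```

View pics/m5.png

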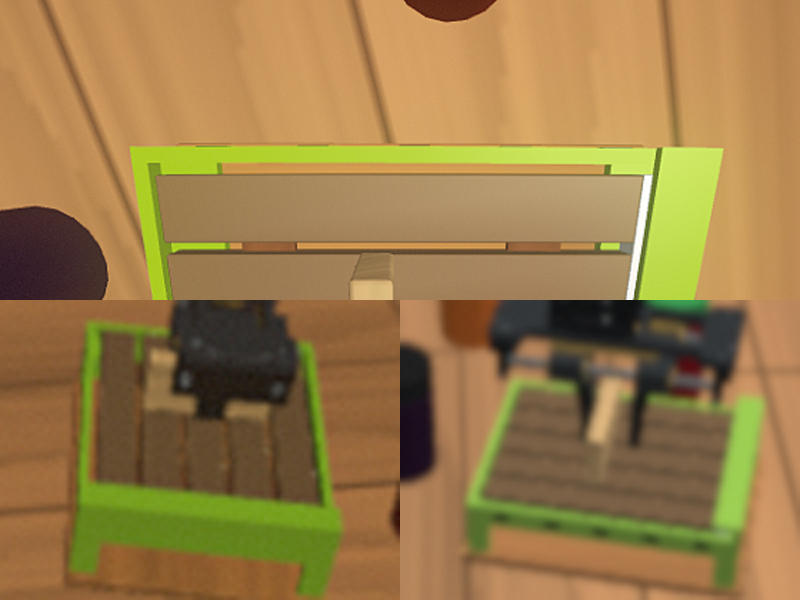

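The front edge, at (158,175), now lies inside the front rail, and the steel is under the lip. To check it's fully down, I'll press lightly on the front part with closed fingertips and read the contact height.

Emit:
arm_command --series "0 -2 0 0 170;0 -2 0 0 170;0 -2 0 0 170;0 0 0 0 170;0 0 -10 0 170;0 0 -20 0 170;0 0 -20 0 200;0 0 -12 0 255;0 -6 0 0 255;0 -14 0 0 255;0 -16 0 0 255;0 -8 0 0 255;0 -3 0 0 255;0 0 0 0 255;0 0 10 0 255;0 0 20 0 255;0 0 20 0 255;0 0 14 0 255;0 0 5 0 255;0 0 0 0 255"

```text
time_s: 21.95
tool_pos: [0.4798, 0.2091, 0.0685]
tool_rot: [-179.8, 0.1, 75.3]
force: [-0.2, -0.0, -0.6]
grip_width: 0.0005
grasp_force: 0.0
```

Emit:
arm_command --series "0 0 2 0 255;0 0 2 0 255;0 0 1 0 255;0 0 0 0 255;0 0 0 0 255"

```text
time_s: 22.37
tool_pos: [0.481, 0.2102, 0.0661]
tool_rot: [180.0, -0.0, 75.3]
force: [-0.4, 0.0, -1.0]
grip_width: 0.0001
grasp_force: 0.0
```

Emit:
arm_command --series "0 0 1 0 255;0 0 1 0 255;0 0 1 0 255;0 0 0 0 255;0 0 0 0 255"

```text
time_s: 22.78
tool_pos: [0.4806, 0.21, 0.0625]
tool_rot: [-180.0, 0.0, 75.3]
force: [-0.2, 0.3, -0.3]
grip_width: 0.0004
grasp_force: 0.0
```

Emit:
arm_command --series "0 0 1 0 255;0 0 0.5 0 255;0 0 0 0 255;0 0 0 0 255"

```text
time_s: 23.12
tool_pos: [0.4806, 0.21, 0.0624]
tool_rot: [180.0, 0.0, 75.3]
force: [-3.0, -2.2, 10.0]
grip_width: 0.0004
grasp_force: 4.8
```

Contact is at z = 62.5 mm, the home height of the panel top (62 mm), so the panel is home. Next I'll fetch the jar.

Emit:
arm_command --series "0 0 -10 0 255;0 0 -25 0 200;0 0 -35 0 0;0 0 -35 0 0;0 0 -30 0 0;8 4 -17 0 0;20 9 0 0 0;30 13 0 0 0;35 15 0 0 0;35 15 0 0 0;25 12 0 0 0;15 7 0 0 0;7.5 3 0 0 0;0 0 0 0 0;0 0 0 0 0;0 0 0 0 0;0 0 0 0 0"

```text
time_s: 24.53
tool_pos: [0.6004, 0.3587, 0.2137]
tool_rot: [180.0, 0.0, 75.2]
force: [-0.2, -0.0, 0.6]
grip_width: 0.0863
grasp_force: 0.0
```

Emit:
arm_command --series "1.4 0 10 0 0;0 0 25 0 0;0 0 30 0 0;0 0 30 0 0;0 0 25 0 0;0 0 15 0 0;0 0 8 0 0;0 0 4 0 0;0 0 0 0 0;0 0 0 0 0"

```text
time_s: 25.37
tool_pos: [0.6016, 0.3617, 0.0673]
tool_rot: [179.9, -0.1, 75.3]
force: [-0.1, -0.6, -0.3]
grip_width: 0.0869
grasp_force: 0.0
```

Emit:
arm_command --series "0 0 0 0 255;0 0 0 0 255;0 0 0 0 255;0 0 0 0 255;0 0 0 0 255;0 0 0 0 255;0 0 0 0 255;0 0 0 0 255" --squeeze 25

```text
time_s: 26.03
tool_pos: [0.6011, 0.3615, 0.0665]
tool_rot: [180.0, -0.0, 75.3]
force: [-0.7, -1.3, 2.1]
grip_width: 0.0614
grasp_force: 25.0
```

Emit:
arm_command --series "0 0 -5 0 255;0 0 -12 0 255;0 0 -20 0 255;0 0 -24 0 255;0 0 -24 0 255;0 0 -20 0 255;0 0 -15 0 255;0 0 -5 0 255;0 0 0 0 255;0 0 0 0 255"

```text
time_s: 26.87
tool_pos: [0.6006, 0.3611, 0.1903]
tool_rot: [-180.0, 0.1, 75.3]
force: [0.2, -0.1, -3.0]
grip_width: 0.062
grasp_force: 25.0
```

Run:
```python
from h import *
o=telemetry.get_obs(); print(o["tool_pos"],o["tool_rot"])
S=np.array([.539,.19466]); a=np.radians(-14.649); ex=np.array([np.cos(a),np.sin(a)])
y=np.radians(o["tool_rot"][2]); tx=np.array([np.cos(y),np.sin(y)]); ty=np.array([np.sin(y),-np.cos(y)])
d=S+.042*ex-o["tool_pos"][:2]; print(d@tx,d@ty)
```

```text
[0.60058126 0.36110497 0.19033801] [-1.79964243e+02  5.11052471e-02  7.53087841e+01]
-0.1765899793647697 0.024644074511196434
```

Emit:
arm_command --series "-6 1 0 0 255;-14 2 0 0 255;-22 3 0 0 255;-26 4 0 0 255;-28 4 0 0 255;-26 4 0 0 255;-24 3 0 0 255;-16 2 0 0 255;-9 1 0 0 255;-4 0.6 0 0 255;-1.6 0 0 0 255;0 0 0 0 255;0 0 0 0 255;0 0 6 0 255;0 0 14 0 255;0 0 18 0 255;0 0 12 0 255;0 0 5 0 255;0 0 2 0 255;0 0 0 0 255"

```text
time_s: 28.53
tool_pos: [0.5798, 0.1846, 0.1337]
tool_rot: [-180.0, 0.0, 75.3]
force: [0.2, 0.7, -4.2]
grip_width: 0.0617
grasp_force: 25.0
```

Emit:
arm_command --series "0 0 1 0 255;0 0 1 0 255;0 0 1 0 255;0 0 0 0 255;0 0 0 0 255"

```text
time_s: 28.95
tool_pos: [0.5801, 0.1843, 0.1314]
tool_rot: [180.0, -0.0, 75.3]
force: [-1.3, -0.5, -2.9]
grip_width: 0.0617
grasp_force: 25.0
```

Contact is expected near TCP z = 0.128.

Emit:
arm_command --series "0 0 1 0 255;0 0 1 0 255;0 0 1 0 255;0 0 0 0 255;0 0 0 0 255"

```text
time_s: 29.37
tool_pos: [0.58, 0.1843, 0.1284]
tool_rot: [180.0, -0.0, 75.3]
force: [-2.1, -0.8, -0.7]
grip_width: 0.0617
grasp_force: 25.0
```

Emit:
arm_command --series "0 0 0.5 0 255;0 0 0.5 0 255;0 0 0 0 255;0 0 0 0 255"

```text
time_s: 29.7
tool_pos: [0.58, 0.1843, 0.1284]
tool_rot: [180.0, 0.0, 75.3]
force: [-3.4, -1.3, 5.1]
grip_width: 0.0615
grasp_force: 25.0
```

Seated. I'll release gradually and retreat upward.

Emit:
arm_command --series "0 0 0 0 60;0 0 0 0 40;0 0 0 0 20;0 0 0 0 0;0 0 0 0 0;0 0 0 0 0;0 0 0 0 0;0 0 -8 0 0;0 0 -16 0 0;0 0 -25 0 0;0 0 -30 0 0;0 0 -30 0 0;0 0 -20 0 0;-20 0 0 0 0;-30 0 0 0 0;-30 0 0 0 0;-20 0 0 0 0;0 0 0 0 0;0 0 0 0 0;0 0 0 0 0"

```text
time_s: 31.37
tool_pos: [0.5547, 0.0888, 0.2567]
tool_rot: [180.0, -0.1, 75.4]
force: [0.4, 1.2, 0.2]
grip_width: 0.0871
grasp_force: 0.0
```

Run:
```python
from h import *
o=telemetry.get_obs(); print(o["tool_pos"],o["tool_rot"],o["force"],o["time_s"]); np.save("o6.npy",np.r_[o["tool_pos"],o["tool_rot"]])
im=cams.read_camera("wrist"); s=cams.read_camera("scene"); d=cams.read_camera("side")
M=np.zeros((600,800,3),np.uint8)
M[:300,:400]=cv2.resize(im[:300],(400,300)); M[:300,400:]=cv2.resize(s[150:300,280:480],(400,300))
M[300:,:400]=cv2.resize(s[190:265,318:418],(400,300),interpolation=cv2.INTER_CUBIC)
M[300:,400:]=cv2.resize(d[130:205,238:338],(400,300),interpolation=cv2.INTER_CUBIC)
cv2.imwrite("pics/m6.png",M)
```

```text
[0.55469232 0.08881493 0.25667759] [ 1.79961805e+02 -7.03756808e-02  7.53623101e+01] [0.44066176 1.22032288 0.20021937] 31.3667
```

View pics/m6.png

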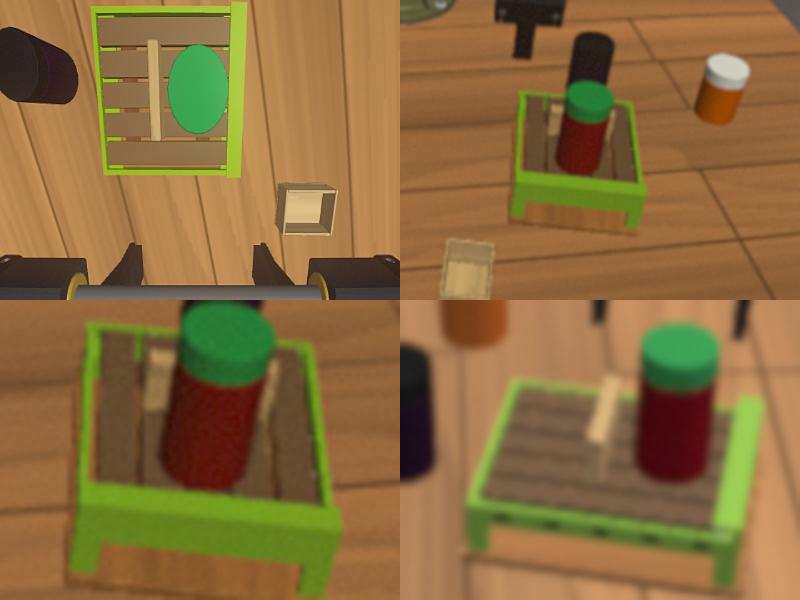

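The panel lies flat inside the rails with its steel edge under the lip. The jar stands upright on it (lid at about (198,90) in the wrist tile), the other jars and the carton look undisturbed, and the gripper is clear.

```bash
python3 -c "
from cell import env
print(env.sign_off())"
```

```text
the job is handed in; nothing more can be done
None
```

I refitted the panel flat with its steel edge under the lip, stood the cherry jar upright on it and released it, then handed the job in at about 31 s; sign-off gave no verdict.

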